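# Knock a stuck chocolate block out of its mould cup with the lever stand

## Task

A set chocolate block is stuck in the mould cup of the knock-out stand. Push the stand's lever gently down until it bears on its stop screw, so that the rod comes up through the hole in the cup's floor and raises the block without cracking it; do not force the lever against the stop. Then draw the block out of the cup and set it down, without dropping it, upright in the middle of the round marble board; leave the jar, bowl, spoon rest and spatula where they are.

Things in the scene. Friction and masses are not known exactly. Their poses are not given: they have to be found in the camera images.
- stand: Knock-out stand screwed to the shelf: grey base 110 (x) by 200 mm (y -140 to +60), 12 mm thick, four posts, aluminium top plate 104 mm square with a steel mould cup on it. Origin on the shelf under the cup's axis, z up; the lever sticks out along -y.
- cup_floor (a point): Centre of the cup's floor (upper face of the top plate), 108 mm above the stand's origin. A 22 mm hole for the rod goes through it here.
- cup_rim (a point): Centre of the cup's mouth, 144 mm above the stand's origin, 36 mm above the cup's floor. The cup is 70 mm wide outside.
- rod: Steel knock-out rod, 16 mm thick, upright on the cup's axis under the block. Origin at the centre of its top face. It only slides up and down with the lever. With the lever fully up it is at z = 98 mm in the stand's frame; it starts 1 to 10 mm below the cup's floor and reaches 16 to 23 mm above the floor when the lever is on its stop screw.
- lever: Steel hand lever. Origin on its pivot at y = -75 mm, z = 55 mm in the stand's frame; it turns about the stand's x axis, from fully up (axes parallel to the stand's) down until it bears on the stop screw, after 0.365 to 0.465 rad. It stays where left. About 2 N on the knob move it freely, some 7 to 11 N shove the stuck block along; over 20 N bends it.
- lever_knob (a point): Centre of the flat top of the lever's black disc knob (36 mm wide), where to push down. In the stand's frame it goes from y = -177, z = 103 mm (fully up) on a circle of 113 mm radius about the pivot down to z = 52 to 63 mm (y = -188 mm), where the lever meets its stop screw. 1 mm down lifts the rod about 0.68 mm. It starts in the upper quarter of its travel.
- stop: Adjustable stop of the lever: a boss 20 mm wide, 6 mm tall, on the base under the lever (origin at its foot, y = -120, z = 12 mm in the stand's frame) with an upright 10 mm brass screw in it. The screw's height is set differently each time and is not measured: its top is 37.8 to 42.8 mm above the shelf. The lever, 45 mm out from its pivot, comes to bear on it, which is to be felt.
- block: Dark chocolate disc, 56 mm wide, 32 mm tall, grid on top, 0.1 kg. Origin at the centre of its underside. It starts on the cup's floor, top 4 mm below the rim, stuck to the wall: 7 to 12 N move it, and it stays where pushed. With the lever on its stop it stands 12 to 19 mm out of the cup; grip it there, pull straight up. It cracks if the rod pushes with over 20 N, as when the rod runs into it fast.
- board: Loose round board of pale marble, diameter 140 mm, 12 mm thick. Origin at the centre of its underside; its upper face is 12 mm above.
- jar: Lidded glass jar, diameter 72 mm, 110 mm tall, origin at the centre of its underside. Leave alone.
- bowl: Stainless bowl, diameter 130 mm, 60 mm tall, origin at the centre of its underside. Leave alone.
- spoonrest: Blue ceramic spoon rest, a shallow dish of 110 mm diameter, 18 mm tall, origin at the centre of its underside. Leave alone.
- spatula: Bamboo spatula, 260 mm long, lying on the shelf, handle towards its own -x. Leave alone.
Mind the look-alikes: they are no part of the job. What is shaped like the block but grey is not meant. There is more than one size of the board; the job needs the larger.

How it is judged:
On the way:
1. the lever bears on its stop screw and the rod has raised the block in the cup (contact force between lever and stop above 0.5 N and z of rod in the frame of stand above 0.1225 m and z of block in the frame of stand above 0.122 m and horizontal distance between block and stand below 0.006 m), for 0.2 s.
At the end, for the whole second after the job is handed in: The block stands upright (within 0.1 rad, grid side up) and at rest on the marble board, its centre within 25 mm of the board's centre (horizontal distance between block and board below 0.025 m and z of block in the frame of board between 0.009 and 0.015 m and angle between each of block, board's own z axis and vertical below 0.1 rad and linear speed of block below 0.02 m/s); the robot touches nothing.
It fails at once if the rod pushed on the block with more than 20 N: it cracks (contact force between rod and block above 20 N).
It fails at once if the robot forced the lever with more than 20 N (contact force between any of the fingers, the arm and lever above 20 N).
It fails at once if the block was let go in mid-air, more than 8 mm above the board, or beside it (horizontal distance between block and stand above 0.03 m and contact force between the fingers and block below 0.02 N and (z of block in the frame of board above 0.02 m or horizontal distance between block and board above 0.07 m)).
It fails at once if the block was tipped over (angle between block's own z axis and vertical above 0.6 rad).
It fails at once if a bystander was moved by more than 20 mm (distance of any of jar, bowl, spoonrest, spatula from where it was at the start of the episode above 0.02 m).
It also fails if it takes over 51 s, if anything falls off the work surface, if the arm or the gripper's body presses on something with over 40 N, if the wrist force passes 120 N, or if a joint passes its speed limit or range.

## Robot

A 6-joint arm with a two-finger parallel gripper is mounted at the origin on the work surface. World frame = base frame: x ahead of the robot, y to its left, z up, the work surface at z = 0. Lengths are in m, angles in rad, forces in N, time in s.
With the tool pointing down it reaches from about 0.375 to 0.975 m from the base axis. Payload 3.8 kg.
Tool frame: the origin (TCP) lies midway between the tips of the shut fingers; the grasp point (between the pads) lies 19 mm behind it; z points along the fingers, y is the line along which they close (so a half turn about z gives the same grasp; the last joint's range is limited). The gripper opens to 85 mm and grips with 20 to 120 N. Pads are 22 mm wide; open, the fingers measure 114 mm over their backs; the gripper's body (76 mm by 85 mm) begins 54 mm behind the grasp point. The pads swing forward as they close: fully open they stand 13 mm farther back than shut.
Start: joints at [1.212, 0.264, 1.604, -0, 1.274, -0.037], TCP at [0.213, 0.64, 0.204] pointing down, gripper open.
Joint ranges: [-2.63, 2.63], [-0.94, 2.18], [0.31, 2.57], [-1.31, 4.45], [0, 2.66], [-2.55, 2.55]. Speed limits (rad/s): [2.57, 2.57, 3.14, 3.14, 3.14, 3.14].

## Interface

Orientations are given as a rotation vector (axis times angle).
In Python, from workcell import bot gives the robot as it stands.
- The arm moves only by the tool step_arm, never from a script. Its argument "motion" is a list of rows, each a list of 5 numbers: the finger opening in cm, from 0 to 8.54, then the shift along the tool's x, y, z in cm, then the turn about the tool's z in degrees. In form: [[claw, dx, dy, dz, twist], ...]. A call has 1 to 20 rows; each row is the pose to reach, as a shift and turn from the pose commanded when the call began, along the tool's axes at that moment; what a row does not reach only later rows make up. A row lasts 1/10 s, in which the tool goes at most 50 mm and 8.59 degrees, less where a joint would pass 70% of its speed; a pose out of reach is approached as far as the arm can. A call with a gripper value outside its range is refused whole. The fingers move at their own pace and stop on an object; "force" is the grip in N (left out, the last holds). Time passes only in rows, so rows that repeat a pose let the fingers close. It gives the time, the measured TCP pose, the force, the opening and the grip force at its end, in the units of the state.
- bot.read_state(): the state, without advancing time (a new reading comes with each control period).
- bot.read_camera(name): name is "scene" or "top"; returns (picture, depth): 384x512x3 uint8, red, green, blue; 384x512 float32, m along the optical axis (not along the pixel's ray), 0 where there is no reading.
- bot.calibration(name): a dict with "mtx" (3x3 intrinsics, pixels), "origin" and "orientation" of the camera in the world. Camera axes: x right, y up, looking along -z (the intrinsics and any distortion apply to the point x, -y, -z); pixel columns grow to the right and rows downward; lengths in m; the calibration is good to about 2 mm. A picture is of the moment at which its call begins. calibration takes no time and is no camera call.
- bot.finish_job(): hands the job in; it is judged then, once.
The state is a dict: "time": time; "q": joint angles; "joint_vel": joint speeds; "joint_torque": joint torques, N m; "tool_pos": TCP position; "tcp_rot": TCP orientation; "wrist_force": force on the tool from outside, world axes, zero at the start; "torque": the same for the moment, N m; "width": opening from 0.0 (shut) to 1.0 (fully open); "grip_force": force on a finger pad.
Only numpy, scipy, OpenCV 4.12 (cv2) and the standard library are available. Lean on these libraries where they do the work, as an engineer would, in place of code of your own. Each camera call takes 0.05 s, during which the arm holds its last target. There are 200 camera calls.

## Working session

There is one attempt and no reset: what is moved stays moved. The work goes in short steps, Python scripts to look and compute and a tool call to move; the robot and the scene stay as the last step left them, time stands still between calls to the robot, and variables do not carry over. Pictures are saved under pics/ and viewed, at most 10 in all, crops included, and the job is handed in when it is done.

Besides the shell and the picture viewer there is one more tool, called after "Request:" as name([rows], argument=value, ...), one row to a line, values as JSON. step_arm: Moves the arm, as the interface text tells. Its arguments: {"type":"object","properties":{"motion":{"type":"array","items":{"type":"array","items":{"type":"number"}}},"force":{"type":"number"}},"required":["motion"]}

```bash
mkdir -p pics; cat > h.py <<'E'
import numpy as np, cv2
from workcell import bot
from scipy.spatial.transform import Rotation as R
def cal(n):
    c=bot.calibration(n); o=np.array(c['orientation'],float)
    M=R.from_rotvec(o).as_matrix() if o.size==3 else o.reshape(3,3)
    return c,np.array(c['mtx']),np.array(c['origin']),M
def pts(n,d):
    c,K,o,M=cal(n); v,u=np.indices(d.shape)
    x=(u-K[0,2])/K[0,0]*d; y=(v-K[1,2])/K[1,1]*d
    P=np.stack([x,-y,-d],-1)@M.T+o; P[d==0]=np.nan
    return P
E
python3 - <<'E'
from h import *
for n in("scene","top"):
    print(n,bot.calibration(n))
    p,d=bot.read_camera(n); np.savez(n+'0.npz',p=p,d=d)
    cv2.imwrite(f'pics/{n}0.png',cv2.resize(p[:,:,::-1],(768,576)))
print(bot.read_state())
E
```

```text
scene {'mtx': array([[392.49580694,   0.        , 263.29809262],
       [  0.        , 392.49580694, 190.43437168],
       [  0.        ,   0.        ,   1.        ]]), 'origin': array([0.9808409 , 0.66163914, 0.67596928]), 'orientation': array([0.34955017, 1.18951383, 2.3257275 ])}
top {'mtx': array([[431.8220143 ,   0.        , 258.76671055],
       [  0.        , 431.8220143 , 189.12422911],
       [  0.        ,   0.        ,   1.        ]]), 'origin': array([ 0.42086674, -0.01239488,  1.24008056]), 'orientation': array([ 0.09161423, -0.11675217, -1.56040279])}
{'time': 0.1, 'q': array([ 1.21210398e+00,  2.64682490e-01,  1.60525919e+00, -1.05624454e-05,
        1.27371089e+00, -3.68936044e-02]), 'joint_vel': array([-0.0011257 , -0.0007512 , -0.00183731,  0.0017422 ,  0.00143051,
        0.00099   ]), 'joint_torque': array([ 6.36183286e-04, -5.16705072e+01, -3.68589735e+01,  3.13266537e-05,
        6.43503197e-03, -4.55186319e-05]), 'tool_pos': array([0.21322966, 0.6396672 , 0.20327169]), 'tcp_rot': array([-0.50323374, -3.10062399,  0.00317534]), 'wrist_force': array([-0.04318155, -0.02645118,  0.05814974]), 'torque': array([-0.01377982, -0.00332395,  0.02286532]), 'grip_force': 0.0, 'width': 1.0024109546949254}
```

View pics/top0.png

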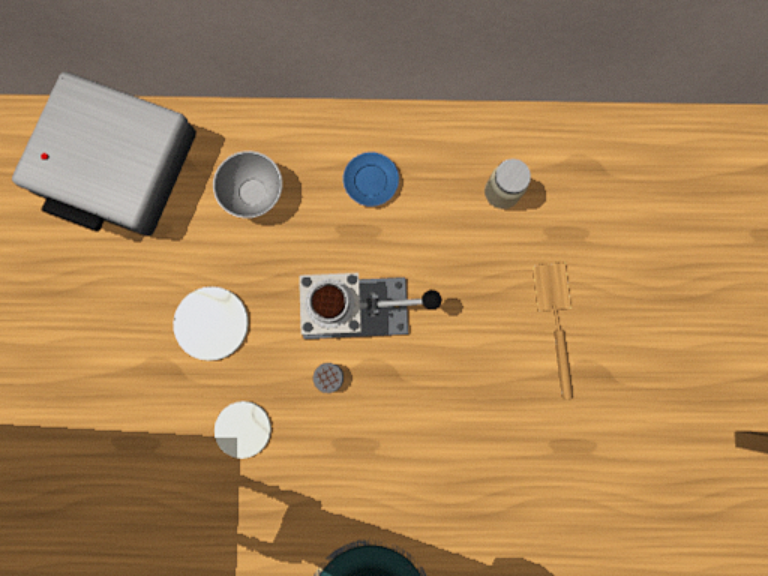

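View pics/scene0.png

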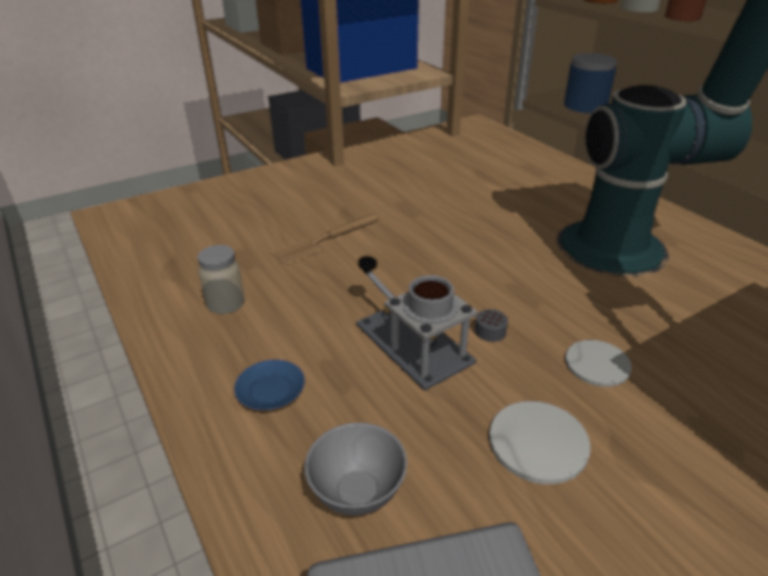

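Top view (768 px scale): cup with block at (329,301), knob at (431,299), large board at (211,324). The small board is at (243,430) and the grey decoy at (328,377). In the scene view the knob is at (367,263) and the cup at (432,293). Next I'll measure these.

```bash
cat >> h.py <<'E'
def ray(n,uv,z):
    c,K,o,M=cal(n); D=M@np.array([(uv[0]-K[0,2])/K[0,0],-(uv[1]-K[1,2])/K[1,1],-1])
    return o+D*(z-o[2])/D[2]
def blob(mask,seed):
    n,l,s,c=cv2.connectedComponentsWithStats(mask.astype(np.uint8))
    ids=[i for i in range(1,n) if s[i,4]>15]
    i=min(ids,key=lambda i:np.hypot(*(c[i]-seed))); return l==i,c[i],s[i]
E
python3 - <<'E'
from h import *
for n,sc in(("top",dict(knob=(287,199),block=(219,201),board=(141,216))),("scene",dict(knob=(245,175),block=(288,194),board=(360,294)))):
    f=np.load(n+'0.npz');p=f['p'].astype(int);d=f['d'];P=pts(n,d)
    r,g,b=p[...,0],p[...,1],p[...,2]; hsv=cv2.cvtColor(f['p'],cv2.COLOR_RGB2HSV)
    m={'knob':p.max(-1)<45,'block':(r<110)&(r>1.5*b)&(r>25),'board':(hsv[...,1]<40)&(hsv[...,2]>150)}
    for k,s in sc.items():
        mk,c,st=blob(m[k],np.array(s)); Q=P[mk]
        print(n,k,c.round(1),st,np.nanmedian(Q,0).round(4), 'zpct',np.nanpercentile(Q[:,2],[5,50,95]).round(4))
        if k=='block': print('  ray',ray(n,c,.140))
        if k=='board': print('  ray',ray(n,c,.012))
        if k=='knob':
            for z in(.103,.097,.09): print('  ray',z,ray(n,c,z))
    if n=='top':
        # plate: points 0.100..0.112 high; base: 0.008..0.016
        for lo,hi in((.104,.113),(.138,.15),(.008,.017)):
            mk=(P[...,2]>lo)&(P[...,2]<hi); mk[:150]=0;mk[240:]=0;mk[:,:190]=0;mk[:,300:]=0
            uv=np.argwhere(mk)[:,::-1]; Q=P[mk]; print(lo,len(Q),cv2.minAreaRect(Q[:,:2].astype(np.float32)*1000), Q[:,2].mean())
E
```

```text
top knob [287.5 199.6] [282 194  12  12 120] [ 0.5453 -0.1068  0.0982] zpct [0.0935 0.0982 0.1019]
  ray 0.103 [ 0.54563367 -0.10648207  0.103     ]
  ray 0.097 [ 0.54629202 -0.10697854  0.097     ]
  ray 0.09 [ 0.5470601  -0.10755775  0.09      ]
top block [218.3 200.5] [208 190  22  22 358] [0.5375 0.074  0.1405] zpct [0.1366 0.1405 0.1437]
  ray [0.53772965 0.07370393 0.14      ]
top board [139.8 215.3] [ 116  191   49   49 1890] [0.5077 0.3053 0.0121] zpct [0.0081 0.0121 0.0161]
  ray [0.50714678 0.30522446 0.012     ]
0.104 842 ((540.36083984375, 5.242523193359375), (104.40543365478516, 241.9608612060547), 3.120274782180786) 0.10922581061384658
0.138 481 ((536.0953369140625, 74.34322357177734), (67.09309387207031, 66.84384155273438), 1.3421313762664795) 0.14186240038572345
0.008 1011 ((575.9517822265625, 45.99531555175781), (236.9502410888672, 205.56993103027344), 86.03988647460938) 0.012366517528866491
scene knob [244.7 175.6] [240 171  11  11  81] [ 0.5525 -0.0988  0.0964] zpct [0.0894 0.0964 0.0996]
  ray 0.103 [ 0.55692438 -0.08922424  0.103     ]
  ray 0.097 [ 0.55248523 -0.09708711  0.097     ]
  ray 0.09 [ 0.54730622 -0.10626045  0.09      ]
scene block [287.1 192.9] [277 188  21  11 183] [0.5389 0.0743 0.1404] zpct [0.1388 0.1404 0.142 ]
  ray [0.53841874 0.07469773 0.14      ]
scene board [363.  296.5] [ 329  271   63   48 1736] [0.5129 0.3255 0.012 ] zpct [0.0101 0.012  0.0138]
  ray [0.51275282 0.32138306 0.012     ]
```

```bash
cat >> h.py <<'E'
def delta(target):
    s=bot.read_state(); M=R.from_rotvec(s['tcp_rot']).as_matrix()
    return (M.T@(np.array(target)-s['tool_pos'])*100).round(2)
E
python3 - <<'E'
from h import *
print(ray('scene',(359.7,294.7),.012))
print(delta([.5463,-.110,.200]),delta([.5463,-.110,.110]))
s=bot.read_state();print(R.from_rotvec(s['tcp_rot']).as_matrix().round(3))
E
```

```text
[0.51539807 0.31421349 0.012     ]
[-55.31 -60.58   0.45] [-55.31 -60.57   9.45]
[[-0.949  0.316 -0.001]
 [ 0.316  0.949 -0.002]
 [ 0.    -0.002 -1.   ]]
```

Request:
step_arm([
  [0,-27.7,-30.3,0,0],
  [0,-55.3,-60.6,0,0],
  [0,-55.3,-60.6,0,0],
  [0,-55.3,-60.6,0,0],
  [0,-55.3,-60.6,0,0],
  [0,-55.3,-60.6,0,0],
  [0,-55.3,-60.6,0,0],
  [0,-55.3,-60.6,0,0],
  [0,-55.3,-60.6,0,0],
  [0,-55.3,-60.6,0,0],
  [0,-55.3,-60.6,0,0],
  [0,-55.3,-60.6,0,0],
  [0,-55.3,-60.6,0,0],
  [0,-55.3,-60.6,0,0],
  [0,-55.3,-60.6,0,0],
  [0,-55.3,-60.6,0,0],
  [0,-55.3,-60.6,0,0],
  [0,-55.3,-60.6,0,0],
  [0,-55.3,-60.6,0,0],
  [0,-55.3,-60.6,0,0],
])

```text
time: 2.1
tool_pos: [0.5457, -0.108, 0.2041]
tcp_rot: [-0.501, -3.1, -0.001]
wrist_force: [0.4, 0.2, 0.0]
width: -0.001
grip_force: 0.0
```

Request:
step_arm([
  [0,0,0,3,0],
  [0,0,0,6,0],
  [0,0,0,8,0],
  [0,0,0,9,0],
  [0,0,0,9.5,0],
  [0,0,0,9.5,0],
  [0,0,0,9.5,0],
])

```text
time: 2.8
tool_pos: [0.5474, -0.1093, 0.1108]
tcp_rot: [0.502, 3.099, -0.0]
wrist_force: [0.1, 0.7, -0.2]
width: 0.001
grip_force: 0.0
```

```bash
python3 - <<'E'
from h import *
p,d=bot.read_camera('scene')
c=p[120:250,190:350]; cv2.imwrite('pics/s1.png',cv2.resize(c[:,:,::-1],(738,600),interpolation=cv2.INTER_CUBIC))
print(bot.read_state()['tool_pos'])
E
```

```text
[ 0.54755763 -0.10950328  0.11099006]
```

View pics/s1.png

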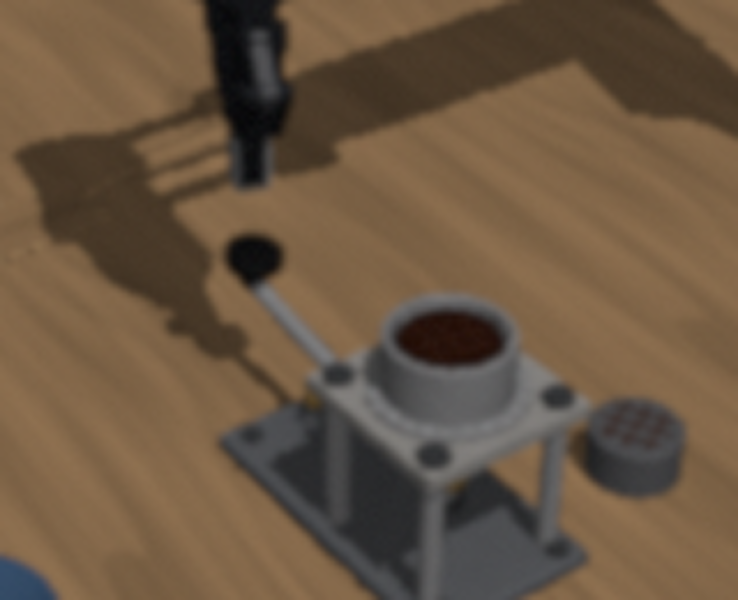

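```bash
python3 - <<'E'
from h import *
for n in('scene','top'):
    c,K,o,M=cal(n)
    for q in([.5475,-.1095,.111],[.546,-.107,.095],[.538,.074,.140]):
        v=M.T@(np.array(q)-o); u=K@np.array([v[0],-v[1],-v[2]]); u=u[:2]/u[2]; print(n,q,u.round(1), ((u-[190,120])*4.61).round(0))
p,d=bot.read_camera('scene');P=pts('scene',d)
for v in range(148,186,2): print(v,P[v,244].round(3),p[v,244])
E
```

```text
scene [0.5475, -0.1095, 0.111] [243.8 168.5] [248. 223.]
scene [0.546, -0.107, 0.095] [244.9 173.7] [253. 248.]
scene [0.538, 0.074, 0.14] [287.1 192.7] [448. 335.]
top [0.5475, -0.1095, 0.111] [288.9 198.5] [456. 362.]
top [0.546, -0.107, 0.095] [287.4 199.7] [449. 368.]
top [0.538, 0.074, 0.14] [218.2 200.4] [130. 370.]
148 [ 0.561 -0.081  0.191] [ 9 10 12]
150 [ 0.552 -0.097  0.175] [12 12 14]
152 [ 0.551 -0.1    0.168] [12 12 14]
154 [ 0.553 -0.097  0.164] [10 12 13]
156 [ 0.554 -0.094  0.159] [14 14 16]
158 [ 0.553 -0.096  0.152] [15 14 16]
160 [ 0.549 -0.104  0.141] [70 61 53]
162 [ 0.44  -0.297 -0.002] [130 103  75]
164 [ 0.45  -0.281  0.002] [135 106  76]
166 [ 0.454 -0.275 -0.001] [131 102  72]
168 [ 0.462 -0.26   0.002] [128 101  71]
170 [ 0.541 -0.119  0.099] [85 68 49]
172 [ 0.547 -0.111  0.099] [17 14 15]
174 [ 0.55  -0.105  0.097] [12 12 14]
176 [ 0.554 -0.099  0.095] [14 14 15]
178 [ 0.559 -0.09   0.095] [13 13 14]
180 [ 0.559 -0.09   0.089] [17 17 18]
182 [ 0.552 -0.102  0.073] [72 64 57]
184 [ 0.505 -0.186 -0.   ] [122  99  75]
```

Request:
step_arm([
  [0,0,0,0.2,0],
  [0,0,0,0.4,0],
  [0,0,0,0.6,0],
  [0,0,0,0.8,0],
  [0,0,0,1.0,0],
  [0,0,0,1.1,0],
  [0,0,0,1.2,0],
  [0,0,0,1.3,0],
  [0,0,0,1.4,0],
])

```text
time: 3.8
tool_pos: [0.5465, -0.1094, 0.0955]
tcp_rot: [0.503, 3.101, -0.0]
wrist_force: [0.1, -0.4, -0.8]
width: 0.0
grip_force: 0.0
```

```bash
python3 - <<'E'
from h import *
s=bot.read_state();print(s['tool_pos'],s['wrist_force'],s['joint_vel'].round(3))
p,d=bot.read_camera('scene');P=pts('scene',d)
for u in(242,244,246):
  for v in range(158,180,2): print(u,v,P[v,u].round(3),p[v,u])
E
```

```text
[ 0.54647544 -0.10943887  0.09545305] [ 0.09421612 -0.36309878 -0.8298726 ] [ 0.     0.011  0.009 -0.    -0.02   0.   ]
242 158 [ 0.554 -0.106  0.147] [41 41 43]
242 160 [ 0.556 -0.102  0.144] [43 44 44]
242 162 [ 0.554 -0.106  0.135] [48 47 48]
242 164 [ 0.556 -0.104  0.131] [57 55 53]
242 166 [ 0.556 -0.104  0.125] [104  86  70]
242 168 [ 0.466 -0.267 -0.   ] [132 103  74]
242 170 [ 0.47  -0.259 -0.002] [98 78 55]
242 172 [ 0.551 -0.114  0.099] [17 14  9]
242 174 [ 0.555 -0.106  0.098] [14 13 15]
242 176 [ 0.559 -0.1    0.096] [15 14 16]
242 178 [ 0.562 -0.095  0.094] [17 16 15]
244 158 [ 0.552 -0.099  0.15 ] [13 12 16]
244 160 [ 0.552 -0.099  0.144] [13 13 16]
244 162 [ 0.553 -0.097  0.139] [14 14 15]
244 164 [ 0.551 -0.102  0.13 ] [33 32 31]
244 166 [ 0.455 -0.272  0.001] [102  85  67]
244 168 [ 0.461 -0.262  0.001] [129 102  72]
244 170 [ 0.54  -0.121  0.097] [84 66 46]
244 172 [ 0.547 -0.11   0.099] [13 11 11]
244 174 [ 0.55  -0.106  0.096] [13 12 12]
244 176 [ 0.556 -0.095  0.098] [16 15 17]
244 178 [ 0.558 -0.092  0.094] [18 18 18]
246 158 [ 0.548 -0.095  0.151] [23 25 25]
246 160 [ 0.548 -0.096  0.144] [21 21 21]
246 162 [ 0.547 -0.098  0.137] [18 18 19]
246 164 [ 0.548 -0.096  0.133] [47 43 41]
246 166 [ 0.451 -0.265  0.003] [114  93  71]
246 168 [ 0.457 -0.257  0.002] [129 102  72]
246 170 [ 0.462 -0.249  0.001] [92 72 50]
246 172 [ 0.542 -0.108  0.099] [21 17 15]
246 174 [ 0.546 -0.101  0.098] [11 10 12]
246 176 [ 0.548 -0.097  0.094] [17 16 17]
246 178 [ 0.553 -0.089  0.094] [16 16 16]
```

Request:
step_arm([
  [0,0,0,0.3,0],
  [0,0,0,0.6,0],
  [0,0,0,0.9,0],
  [0,0,0,1.2,0],
  [0,0,0,1.5,0],
  [0,0,0,1.7,0],
  [0,0,0,1.8,0],
  [0,0,0,1.9,0],
  [0,0,0,2.0,0],
  [0,0,0,2.1,0],
  [0,0,0,2.2,0],
  [0,0,0,2.3,0],
])

```text
time: 5.05
tool_pos: [0.5466, -0.1095, 0.0726]
tcp_rot: [0.503, 3.101, -0.0]
wrist_force: [0.4, -0.2, 1.7]
width: -0.001
grip_force: 0.9
```

```bash
python3 - <<'E'
from h import *
s=bot.read_state();print(s['tool_pos'],s['wrist_force'])
p,d=bot.read_camera('scene');P=pts('scene',d)
for u in(242,244,246):
  for v in range(164,180,2): print(u,v,P[v,u].round(3),p[v,u])
E
```

```text
[ 0.54657688 -0.10950262  0.07259901] [ 0.35753726 -0.23125292  1.66765285]
242 164 [ 0.554 -0.108  0.128] [42 41 42]
242 166 [ 0.553 -0.108  0.121] [47 47 48]
242 168 [ 0.555 -0.106  0.117] [51 51 52]
242 170 [ 0.555 -0.106  0.111] [52 52 52]
242 172 [ 0.555 -0.107  0.103] [51 52 53]
242 174 [ 0.554 -0.109  0.096] [27 27 28]
242 176 [ 0.56  -0.098  0.098] [12 11 12]
242 178 [ 0.56  -0.099  0.091] [15 15 15]
244 164 [ 0.551 -0.101  0.131] [14 14 16]
244 166 [ 0.553 -0.098  0.127] [15 15 17]
244 168 [ 0.555 -0.096  0.122] [15 16 17]
244 170 [ 0.553 -0.098  0.114] [12 14 15]
244 172 [ 0.553 -0.099  0.108] [36 36 37]
244 174 [ 0.551 -0.103  0.098] [24 24 25]
244 176 [ 0.555 -0.096  0.097] [11 11 12]
244 178 [ 0.557 -0.093  0.093] [16 16 16]
246 164 [ 0.547 -0.098  0.131] [18 18 19]
246 166 [ 0.548 -0.096  0.126] [18 17 17]
246 168 [ 0.549 -0.095  0.12 ] [19 19 20]
246 170 [ 0.547 -0.099  0.111] [21 21 22]
246 172 [ 0.545 -0.102  0.103] [37 38 40]
246 174 [ 0.546 -0.101  0.097] [20 19 20]
246 176 [ 0.549 -0.097  0.095] [14 14 14]
246 178 [ 0.553 -0.09   0.093] [17 16 17]
```

Request:
step_arm([
  [0,0,-0.01,0.06,0],
  [0,0,-0.02,0.12,0],
  [0,-0.01,-0.03,0.18,0],
  [0,-0.01,-0.04,0.24,0],
  [0,-0.02,-0.05,0.3,0],
  [0,-0.02,-0.06,0.36,0],
  [0,-0.02,-0.07,0.42,0],
  [0,-0.02,-0.08,0.48,0],
])

```text
time: 5.9
tool_pos: [0.5466, -0.1103, 0.0677]
tcp_rot: [0.503, 3.101, 0.0]
wrist_force: [-0.7, -1.0, 1.8]
width: -0.001
grip_force: 1.0
```

Request:
step_arm([
  [0,0,-0.01,0.06,0],
  [0,0,-0.02,0.12,0],
  [0,-0.01,-0.03,0.18,0],
  [0,-0.01,-0.04,0.24,0],
  [0,-0.02,-0.05,0.3,0],
  [0,-0.02,-0.06,0.36,0],
  [0,-0.02,-0.07,0.42,0],
  [0,-0.02,-0.08,0.48,0],
])

```text
time: 6.7
tool_pos: [0.5463, -0.1111, 0.0628]
tcp_rot: [-0.503, -3.101, 0.0]
wrist_force: [0.3, -1.0, 2.1]
width: -0.003
grip_force: 0.9
```

Request:
step_arm([
  [0,0,-0.01,0.05,0],
  [0,0,-0.02,0.1,0],
  [0,-0.01,-0.03,0.15,0],
  [0,-0.01,-0.03,0.2,0],
  [0,-0.02,-0.04,0.25,0],
  [0,-0.02,-0.05,0.3,0],
  [0,-0.02,-0.06,0.35,0],
  [0,-0.02,-0.07,0.4,0],
])

```text
time: 7.5
tool_pos: [0.5465, -0.112, 0.0599]
tcp_rot: [0.503, 3.101, -0.0]
wrist_force: [-1.4, 0.1, 8.0]
width: 0.0
grip_force: 4.0
```

Request:
step_arm([
  [0,0,-0.01,0.05,0],
  [0,0,-0.02,0.1,0],
  [0,-0.01,-0.03,0.15,0],
  [0,-0.01,-0.03,0.2,0],
  [0,-0.02,-0.04,0.25,0],
  [0,-0.02,-0.05,0.3,0],
  [0,-0.02,-0.06,0.35,0],
  [0,-0.02,-0.07,0.4,0],
])

```text
time: 8.3
tool_pos: [0.5466, -0.1129, 0.056]
tcp_rot: [0.503, 3.1, -0.001]
wrist_force: [-1.7, -1.9, 8.3]
width: -0.001
grip_force: 4.1
```

Request:
step_arm([
  [0,0,-0.01,0.06,0],
  [0,0,-0.02,0.12,0],
  [0,-0.01,-0.03,0.18,0],
  [0,-0.01,-0.03,0.24,0],
  [0,-0.02,-0.04,0.3,0],
  [0,-0.02,-0.05,0.36,0],
  [0,-0.02,-0.06,0.42,0],
  [0,-0.02,-0.07,0.48,0],
  [0,-0.02,-0.08,0.54,0],
  [0,-0.02,-0.08,0.6,0],
  [0,-0.02,-0.08,0.66,0],
  [0,-0.02,-0.08,0.72,0],
  [0,-0.02,-0.08,0.78,0],
  [0,-0.02,-0.08,0.84,0],
])

```text
time: 9.7
tool_pos: [0.5468, -0.1145, 0.0479]
tcp_rot: [0.502, 3.1, -0.003]
wrist_force: [-1.5, -3.6, 9.2]
width: 0.003
grip_force: 4.6
```

Request:
step_arm([
  [0,0,-0.01,0.06,0],
  [0,0,-0.02,0.12,0],
  [0,-0.01,-0.03,0.18,0],
  [0,-0.01,-0.03,0.24,0],
  [0,-0.02,-0.04,0.3,0],
  [0,-0.02,-0.05,0.36,0],
  [0,-0.02,-0.06,0.42,0],
])

```text
time: 10.4
tool_pos: [0.5468, -0.1152, 0.0437]
tcp_rot: [0.502, 3.1, -0.003]
wrist_force: [-2.6, -4.3, 8.1]
width: -0.002
grip_force: 4.6
```

```bash
python3 - <<'E'
from h import *
s=bot.read_state();print(s['tool_pos'],s['wrist_force'])
p,d=bot.read_camera('scene')
c=p[120:250,190:350]; cv2.imwrite('pics/s2.png',cv2.resize(c[:,:,::-1],(738,600),interpolation=cv2.INTER_CUBIC))
P=pts('scene',d)
for v in range(176,200,2): print(v,P[v,244].round(3),p[v,244],P[v,287].round(3))
E
```

```text
[ 0.54678042 -0.11515032  0.04368166] [-2.57044091 -4.32318493  8.07955332]
176 [ 0.552 -0.101  0.093] [10 11 12] [ 0.373 -0.15   0.001]
178 [ 0.552 -0.103  0.086] [12 12 13] [ 0.377 -0.143 -0.001]
180 [ 0.553 -0.101  0.081] [35 35 37] [ 0.387 -0.129  0.003]
182 [ 0.552 -0.104  0.072] [19 20 20] [ 0.391 -0.124  0.   ]
184 [ 0.557 -0.095  0.073] [14 13 13] [0.528 0.058 0.151]
186 [ 0.557 -0.095  0.066] [5 7 7] [0.532 0.065 0.151]
188 [ 0.553 -0.102  0.053] [32 31 32] [0.537 0.072 0.152]
190 [ 0.552 -0.105  0.045] [83 74 67] [0.542 0.079 0.152]
192 [ 0.526 -0.151 -0.   ] [109  87  64] [0.548 0.086 0.153]
194 [ 0.531 -0.143 -0.001] [86 66 47] [0.553 0.093 0.154]
196 [ 0.536 -0.135 -0.001] [95 75 53] [0.555 0.097 0.152]
198 [ 0.542 -0.124  0.001] [90 70 49] [0.555 0.097 0.147]
```

View pics/s2.png

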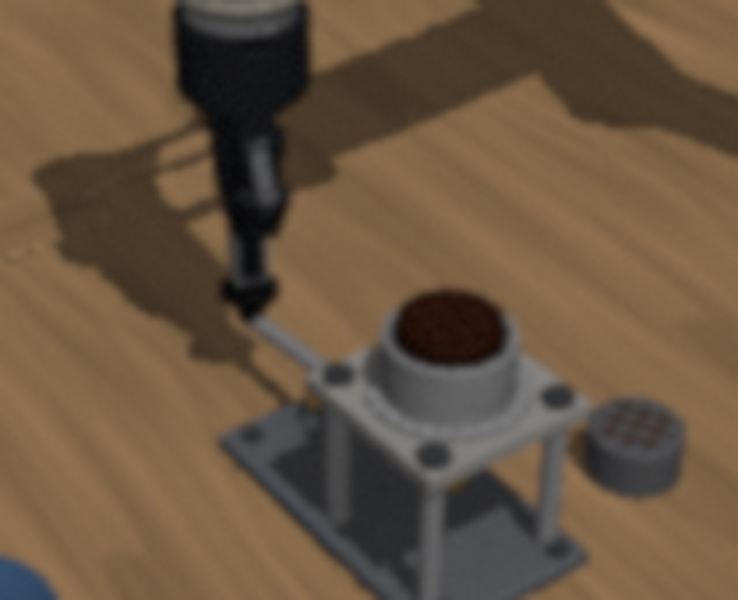

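Request:
step_arm([
  [0,0,-0.01,0.05,0],
  [0,0,-0.01,0.1,0],
  [0,0,-0.02,0.15,0],
  [0,-0.01,-0.02,0.2,0],
  [0,-0.01,-0.03,0.25,0],
])

```text
time: 10.95
tool_pos: [0.5468, -0.1155, 0.0412]
tcp_rot: [0.502, 3.1, -0.003]
wrist_force: [-2.7, -3.6, 8.9]
width: 0.001
grip_force: 4.6
```

Request:
step_arm([
  [0,0,-0.01,0.04,0],
  [0,0,-0.01,0.08,0],
  [0,0,-0.02,0.12,0],
])

```text
time: 11.25
tool_pos: [0.5468, -0.1156, 0.04]
tcp_rot: [0.502, 3.1, -0.002]
wrist_force: [-1.7, -2.8, 9.3]
width: 0.003
grip_force: 4.6
```

Request:
step_arm([
  [0,0,-0.01,0.05,0],
  [0,0,-0.01,0.1,0],
])

```text
time: 11.45
tool_pos: [0.5468, -0.1157, 0.039]
tcp_rot: [0.502, 3.1, -0.002]
wrist_force: [-1.8, -3.2, 8.8]
width: -0.001
grip_force: 4.6
```

Request:
step_arm([
  [0,0,-0.01,0.05,0],
  [0,0,-0.01,0.1,0],
])

```text
time: 11.65
tool_pos: [0.5468, -0.1158, 0.038]
tcp_rot: [0.502, 3.099, -0.002]
wrist_force: [-2.1, -3.4, 9.8]
width: 0.0
grip_force: 4.6
```

Request:
step_arm([
  [0,0,-0.01,0.04,0],
  [0,0,-0.01,0.08,0],
])

```text
time: 11.85
tool_pos: [0.5468, -0.1159, 0.0372]
tcp_rot: [0.502, 3.099, -0.002]
wrist_force: [-1.9, -3.7, 8.7]
width: 0.0
grip_force: 4.6
```

Request:
step_arm([
  [0,0,-0.01,0.05,0],
  [0,0,-0.01,0.1,0],
])

```text
time: 12.05
tool_pos: [0.5468, -0.116, 0.0362]
tcp_rot: [0.502, 3.099, -0.002]
wrist_force: [-0.8, -3.9, 8.8]
width: -0.001
grip_force: 4.6
```

Request:
step_arm([
  [0,0,-0.01,0.05,0],
  [0,0,-0.01,0.1,0],
])

```text
time: 12.25
tool_pos: [0.5469, -0.116, 0.0352]
tcp_rot: [0.502, 3.099, -0.002]
wrist_force: [-1.2, -3.1, 9.2]
width: -0.001
grip_force: 4.5
```

Request:
step_arm([
  [0,0,-0.01,0.05,0],
  [0,0,-0.01,0.1,0],
])

```text
time: 12.45
tool_pos: [0.5468, -0.1161, 0.0342]
tcp_rot: [0.502, 3.099, -0.002]
wrist_force: [-1.4, -3.7, 9.2]
width: -0.0
grip_force: 4.4
```

Request:
step_arm([
  [0,0,-0.01,0.05,0],
  [0,0,-0.01,0.1,0],
])

```text
time: 12.65
tool_pos: [0.5468, -0.1162, 0.0332]
tcp_rot: [0.503, 3.099, -0.002]
wrist_force: [-1.6, -3.3, 7.4]
width: 0.001
grip_force: 4.4
```

Request:
step_arm([
  [0,0,-0.01,0.05,0],
  [0,0,-0.01,0.1,0],
])

```text
time: 12.85
tool_pos: [0.5468, -0.1162, 0.0322]
tcp_rot: [0.503, 3.099, -0.002]
wrist_force: [-0.9, -3.5, 8.0]
width: 0.003
grip_force: 4.5
```

Request:
step_arm([
  [0,0,-0.01,0.05,0],
  [0,0,-0.01,0.1,0],
])

```text
time: 13.05
tool_pos: [0.5468, -0.1163, 0.0312]
tcp_rot: [0.503, 3.099, -0.002]
wrist_force: [-1.0, -2.8, 7.3]
width: 0.002
grip_force: 4.4
```

Request:
step_arm([
  [0,0,-0.01,0.05,0],
  [0,0,-0.01,0.1,0],
])

```text
time: 13.25
tool_pos: [0.5468, -0.1163, 0.0302]
tcp_rot: [0.503, 3.099, -0.002]
wrist_force: [-1.0, -2.7, 8.6]
width: -0.001
grip_force: 4.3
```

Request:
step_arm([
  [0,0,-0.01,0.05,0],
  [0,0,-0.01,0.1,0],
])

```text
time: 13.45
tool_pos: [0.5468, -0.1163, 0.0292]
tcp_rot: [0.503, 3.099, -0.001]
wrist_force: [-1.5, -3.1, 8.9]
width: 0.003
grip_force: 4.7
```

```bash
python3 - <<'E'
from h import *
s=bot.read_state();print(s['tool_pos'],s['wrist_force'])
p,d=bot.read_camera('scene')
P=pts('scene',d)
for v in range(180,198,2): print(v,P[v,244].round(3),p[v,244],P[v,287].round(3))
E
```

```text
[ 0.54684396 -0.11631752  0.02922983] [-1.51069802 -3.14561996  8.92717309]
180 [ 0.552 -0.102  0.08 ] [11 11 13] [0.527 0.057 0.162]
182 [ 0.551 -0.104  0.071] [12 12 14] [0.532 0.064 0.162]
184 [ 0.551 -0.105  0.065] [27 28 28] [0.538 0.072 0.163]
186 [ 0.553 -0.102  0.06 ] [20 20 21] [0.542 0.078 0.163]
188 [ 0.556 -0.096  0.058] [15 15 14] [0.547 0.085 0.163]
190 [ 0.558 -0.094  0.053] [8 7 8] [0.551 0.091 0.163]
192 [ 0.552 -0.104  0.038] [26 25 26] [0.556 0.098 0.164]
194 [ 0.553 -0.103  0.033] [60 57 54] [0.556 0.098 0.158]
196 [ 0.537 -0.132  0.001] [72 57 42] [0.557 0.099 0.154]
```

Request:
step_arm([
  [0,0,0,0.05,0],
  [0,0,0,0.09,0],
])

```text
time: 13.7
tool_pos: [0.5469, -0.1164, 0.0286]
tcp_rot: [0.503, 3.099, -0.001]
wrist_force: [-1.7, -2.1, 11.1]
width: -0.002
grip_force: 5.6
```

Request:
step_arm([
  [0,0,0,0.02,0],
  [0,0,0,0.04,0],
  [0,0,0,0.04,0],
  [0,0,0,0.04,0],
])

```text
time: 14.1
tool_pos: [0.5469, -0.1164, 0.0284]
tcp_rot: [0.503, 3.099, -0.002]
wrist_force: [-2.3, -2.2, 11.1]
width: 0.004
grip_force: 5.6
```

Request:
step_arm([
  [0,0,0,0.02,0],
  [0,0,0,0.04,0],
  [0,0,0,0.04,0],
  [0,0,0,0.04,0],
  [0,0,0,0.04,0],
])

```text
time: 14.6
tool_pos: [0.5469, -0.1164, 0.0281]
tcp_rot: [0.503, 3.099, -0.001]
wrist_force: [-2.8, -2.2, 11.6]
width: -0.002
grip_force: 6.1
```

Request:
step_arm([
  [0,0,0,0.03,0],
  [0,0,0,0.06,0],
  [0,0,0,0.06,0],
  [0,0,0,0.06,0],
])

```text
time: 15.0
tool_pos: [0.5469, -0.1164, 0.0277]
tcp_rot: [0.503, 3.099, -0.001]
wrist_force: [-2.7, -2.3, 14.0]
width: 0.001
grip_force: 6.7
```

```bash
python3 - <<'E'
from h import *
p,d=bot.read_camera('scene')
P=pts('scene',d)
for v in range(180,194,2): print(v,P[v,244].round(3),p[v,244],P[v,287].round(3))
Q=P[182:192,280:294].reshape(-1,3);print(np.nanmedian(Q,0)); s=bot.read_state();print(s['wrist_force'],s['tool_pos'])
E
```

```text
180 [ 0.551 -0.105  0.078] [13 13 14] [0.528 0.059 0.163]
182 [ 0.548 -0.109  0.068] [ 9  9 11] [0.533 0.065 0.163]
184 [ 0.55  -0.106  0.064] [29 30 31] [0.538 0.072 0.163]
186 [ 0.55  -0.107  0.056] [28 27 30] [0.542 0.078 0.163]
188 [ 0.556 -0.098  0.057] [11 10 11] [0.545 0.083 0.161]
190 [ 0.557 -0.096  0.052] [ 7  9 11] [0.552 0.092 0.164]
192 [ 0.553 -0.104  0.039] [12 13 14] [0.554 0.094 0.161]
[0.54467622 0.07963736 0.16354394]
[-2.22886077 -1.53436964 13.73473321] [ 0.54692414 -0.11637651  0.02772405]
```

Request:
step_arm([
  [0,0,0,0.02,0],
  [0,0,0,0.04,0],
  [0,0,0,0.04,0],
  [0,0,0,0.04,0],
])

```text
time: 15.45
tool_pos: [0.547, -0.1164, 0.0275]
tcp_rot: [0.503, 3.099, -0.001]
wrist_force: [-3.7, -2.4, 15.2]
width: -0.003
grip_force: 7.3
```

Request:
step_arm([
  [0,0,0,-1,0],
  [0,0,0,-5,0],
  [8.5,0,0,-10,0],
  [8.5,1.5,4,-13,0],
  [8.5,3.4,8.9,-14.3,0],
  [8.5,5,13,-14.3,0],
  [8.5,6.4,16.5,-14.3,0],
  [8.5,6.9,17.8,-14.3,0],
  [8.5,6.9,17.8,-14.3,0],
  [8.5,6.9,17.8,-14.3,0],
])

```text
time: 16.45
tool_pos: [0.5362, 0.0744, 0.1675]
tcp_rot: [-0.502, -3.1, 0.002]
wrist_force: [-0.2, -1.0, 1.0]
width: 0.997
grip_force: 0.0
```

```bash
python3 - <<'E'
from h import *
s=bot.read_state();print(s['tool_pos'],s['width'])
c_,K,o,M=cal('scene')
p,d=bot.read_camera('scene');p=p.copy()
for z in(0,.014,.027,.040):
    v=M.T@(s['tool_pos']+[0,0,z]-o); u=K@np.array([v[0],-v[1],-v[2]]); u=u[:2]/u[2]; print(z,u)
c=p[80:250,180:390]; cv2.imwrite('pics/s3.png',cv2.resize(c[:,:,::-1],(741,600),interpolation=cv2.INTER_CUBIC))
E
```

```text
[0.53616477 0.07443505 0.16746723] 0.996907404881484
0 [288.30250671 182.82316278]
0.014 [288.5379512  177.71701956]
0.027 [288.76051553 172.89021174]
0.04 [288.98697337 167.97896434]
```

View pics/s3.png

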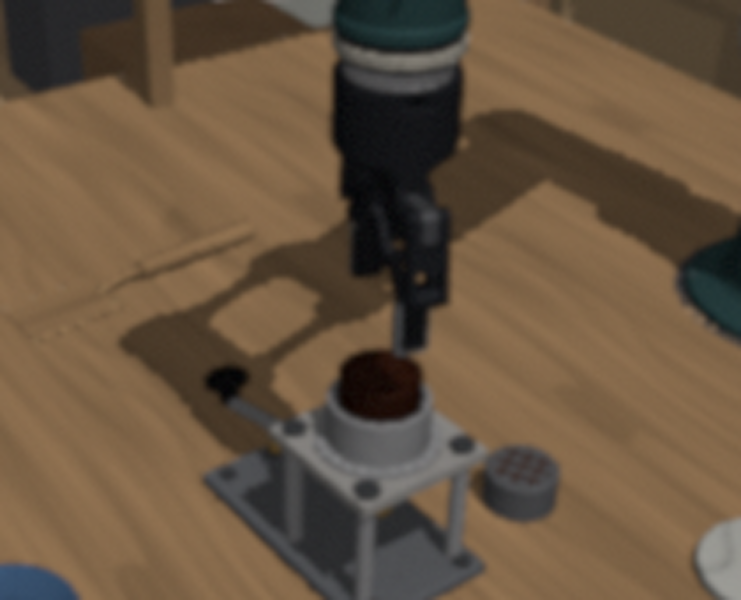

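```bash
python3 - <<'E'
from h import *
for n in('scene','top'):
    p,d=bot.read_camera(n);P=pts(n,d)
    m=(P[...,2]>.155)&(P[...,2]<.32)&(np.hypot(P[...,0]-.536,P[...,1]-.074)<.09)&(np.hypot(P[...,0]-.538,P[...,1]-.074)+1e3*(P[...,2]>.168)>.033)
    Q=P[m]
    for z in np.arange(.155,.3,.008):
        q=Q[abs(Q[:,2]-z)<.004]
        if len(q): 
            l=(q[:,:2]-[.5362,.0744])@np.array([[-.949,.316],[.316,.949]]).T*1000
            print(n,round(z,3),len(q),'tx',np.percentile(l[:,0],[2,50,98]).round(0),'ty',np.percentile(l[:,1],[2,25,50,75,98]).round(0))
E
```

```text
scene 0.203 1 tx [10. 10. 10.] ty [46. 46. 46. 46. 46.]
scene 0.211 41 tx [-10.  -2.  11.] ty [-45. -44. -42.  48.  51.]
scene 0.219 63 tx [-11.  -2.  11.] ty [-45. -43.  48.  54.  56.]
scene 0.227 57 tx [-10.  -3.  10.] ty [-46. -43.  48.  55.  57.]
scene 0.235 61 tx [-11.  -4.   7.] ty [-46. -43.  48.  54.  57.]
scene 0.243 42 tx [-11.  -4.   6.] ty [-49. -44. -42.  53.  57.]
scene 0.251 29 tx [-13.  -9.   6.] ty [-69. -46. -43.  51.  70.]
scene 0.259 90 tx [-13.  -6.  11.] ty [-66.  48.  64.  73.  75.]
scene 0.267 96 tx [-16.  -9.  11.] ty [-68.  31.  49.  70.  74.]
scene 0.275 89 tx [-17. -11.  12.] ty [-70. -21.  39.  69.  73.]
scene 0.283 98 tx [-17.  -9.  11.] ty [-62.  27.  60.  71.  73.]
scene 0.291 102 tx [-19. -10.  17.] ty [-14.  23.  38.  69.  72.]
scene 0.299 142 tx [-19. -10.  19.] ty [-13.  13.  32.  68.  70.]
top 0.259 9 tx [-10.   2.  15.] ty [-76. -76. -75. -75. -70.]
top 0.267 7 tx [-6.  3. 13.] ty [-76. -75. -74. -74. -73.]
top 0.275 9 tx [-10.  13.  18.] ty [-75. -74. -74. -66. -32.]
top 0.283 10 tx [-6.  5. 17.] ty [-74. -73. -73. -43. -32.]
top 0.291 6 tx [-8.  2. 13.] ty [-73. -73. -72. -72. -71.]
top 0.299 5 tx [-9.  2.  9.] ty [-72. -72. -72. -72. -71.]
```

Request:
step_arm([
  [8.5,-0.1,0,2,0],
  [8.5,-0.2,0,3.5,0],
  [8.5,-0.2,0,4.6,0],
  [8.5,-0.2,0,5.1,0],
  [8.5,-0.2,0,5.1,0],
  [8.5,-0.2,0,5.1,0],
])

```text
time: 17.2
tool_pos: [0.5388, 0.0745, 0.1174]
tcp_rot: [0.503, 3.101, 0.0]
wrist_force: [0.2, 0.0, 0.4]
width: 0.995
grip_force: 0.0
```

Request:
step_arm([
  [5.4,0,0,0,0],
  [5.4,0,0,0,0],
  [5.4,0,0,0,0],
  [5.2,0,0,0,0],
  [5.2,0,0,0,0],
  [5,0,0,0,0],
  [4.5,0,0,0,0],
  [4.5,0,0,0,0],
], force=40)

```text
time: 18.0
tool_pos: [0.5391, 0.0745, 0.1178]
tcp_rot: [0.503, 3.1, 0.0]
wrist_force: [0.1, -0.6, 5.4]
width: 0.634
grip_force: 42.2
```

Request:
step_arm([
  [4.5,0,0,-0.1,0],
  [4.5,0,0,-0.3,0],
  [4.5,0,0,-0.6,0],
  [4.5,0,0,-0.9,0],
  [4.5,0,0,-1.2,0],
  [4.5,0,0,-1.5,0],
  [4.5,0,0,-2.0,0],
  [4.5,0,0,-2.5,0],
  [4.5,0,0,-3.0,0],
  [4.5,0,0,-3.5,0],
  [4.5,0,0,-4,0],
])

```text
time: 19.1
tool_pos: [0.5385, 0.0745, 0.1577]
tcp_rot: [0.503, 3.101, 0.0]
wrist_force: [0.1, -0.7, -0.6]
width: 0.632
grip_force: 44.5
```

```bash
python3 - <<'E'
from h import *
s=bot.read_state();print(s['tool_pos'],s['width'],s['grip_force'],s['wrist_force'])
p,d=bot.read_camera('scene')
c=p[80:250,180:390]; cv2.imwrite('pics/s4.png',cv2.resize(c[:,:,::-1],(741,600),interpolation=cv2.INTER_CUBIC))
E
```

```text
[0.5385377  0.07447155 0.15768205] 0.6322876562027085 44.46505211084059 [ 0.05844877 -0.68272508 -0.64799122]
```

View pics/s4.png

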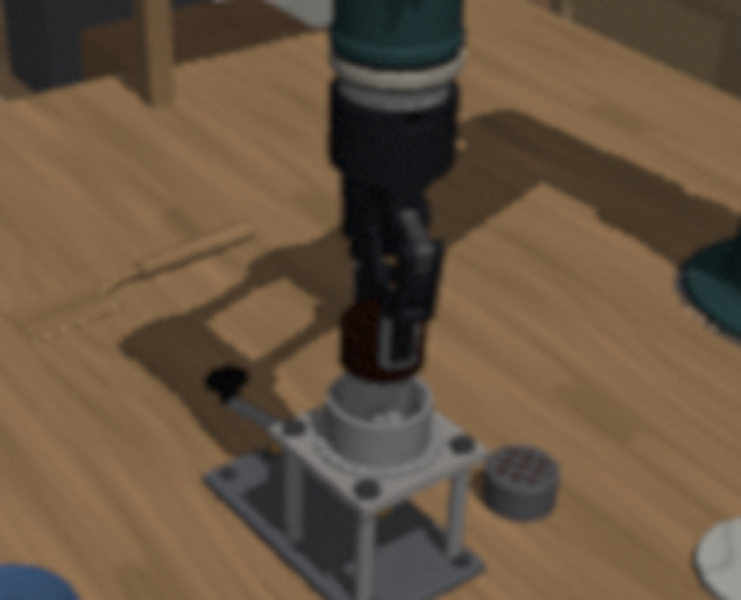

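Request:
step_arm([
  [4.5,0.4,0.8,0,0],
  [4.5,1.2,2.6,0,0],
  [4.5,2.4,5,0,0],
  [4.5,3.8,8,0,0],
  [4.5,5.2,11,0,0],
  [4.5,6.7,14,0,0],
  [4.5,8.1,17,0,0],
  [4.5,9.2,19.2,0,0],
  [4.5,9.9,20.6,0,0],
  [4.5,10.2,21.2,0,0],
  [4.5,10.2,21.2,0,0],
  [4.5,10.2,21.2,0,0],
])

```text
time: 20.35
tool_pos: [0.5088, 0.3071, 0.1569]
tcp_rot: [-0.504, -3.101, 0.001]
wrist_force: [0.6, -0.9, -0.6]
width: 0.636
grip_force: 44.4
```

```bash
python3 - <<'E'
from h import *
s=bot.read_state();print(s['tool_pos'],s['width'],s['grip_force'],s['wrist_force'])
p,d=bot.read_camera('scene');P=pts('scene',d)
c=p[150:350,270:480]; cv2.imwrite('pics/s5.png',cv2.resize(c[:,:,::-1],(630,600),interpolation=cv2.INTER_CUBIC))
r,g,b=[p[...,i].astype(int) for i in range(3)]
m=(r<110)&(r>1.5*b)&(r>20)&(np.hypot(P[...,0]-.51,P[...,1]-.308)<.045)&(P[...,2]>.1)
Q=P[m];print(len(Q),np.percentile(Q[:,2],[0,2,10,50,90,98,100]).round(4))
# board edge circle fit from both views by depth band
for n in('scene','top'):
    p,d=bot.read_camera(n);P=pts(n,d);h=cv2.cvtColor(p,cv2.COLOR_RGB2HSV)
    m=(h[...,1]<60)&(h[...,2]>60)&(abs(P[...,2]-.012)<.008)&(np.hypot(P[...,0]-.51,P[...,1]-.308)<.1)
    q=P[m][:,:2].astype(np.float32); print(n,len(q),cv2.minEnclosingCircle(q))
E
```

```text
[0.508782   0.30706918 0.15686246] 0.6358179500110722 44.44253446534731 [ 0.57137489 -0.92623962 -0.64774652]
514 [0.1704 0.1726 0.1769 0.2019 0.312  0.4141 0.4339]
scene 2811 ((0.5091001391410828, 0.3079604208469391), 0.0709819570183754)
top 1479 ((0.5069063305854797, 0.30572134256362915), 0.07035131752490997)
```

View pics/s5.png

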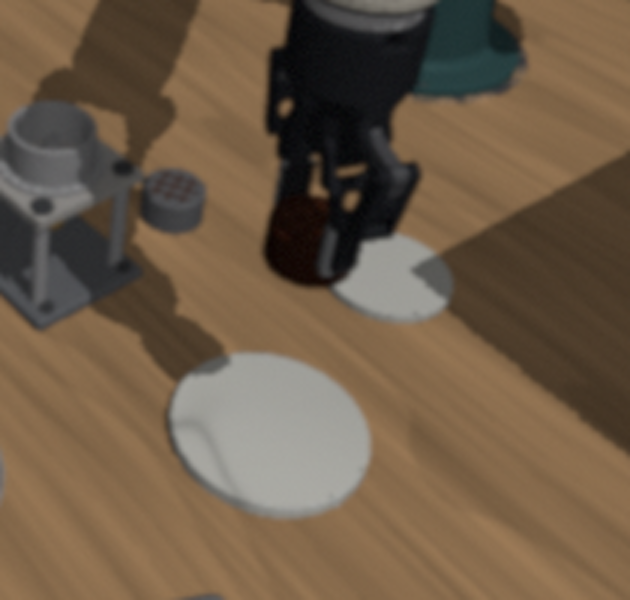

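Request:
step_arm([
  [4.5,0,0,1,0],
  [4.5,0,0,3,0],
  [4.5,0,0,6,0],
  [4.5,0,0,9,0],
  [4.5,0,0,11.5,0],
  [4.5,0,0,13.2,0],
  [4.5,0,0,14.3,0],
  [4.5,0,0,14.9,0],
  [4.5,0,0,15.2,0],
  [4.5,0,0,15.2,0],
  [4.5,0,0,15.2,0],
])

```text
time: 21.6
tool_pos: [0.5096, 0.3083, 0.0061]
tcp_rot: [0.503, 3.1, 0.002]
wrist_force: [0.7, 0.3, -1.1]
width: 0.635
grip_force: 44.4
```

Block bottom is at about z = 0.020. I'll go down gently to contact.

Request:
step_arm([
  [4.5,0,0,0.1,0],
  [4.5,0,0,0.2,0],
  [4.5,0,0,0.3,0],
  [4.5,0,0,0.4,0],
  [4.5,0,0,0.5,0],
  [4.5,0,0,0.55,0],
  [4.5,0,0,0.6,0],
  [4.5,0,0,0.6,0],
  [4.5,0,0,0.6,0],
])

```text
time: 22.5
tool_pos: [0.5088, 0.3078, -0.0007]
tcp_rot: [-0.503, -3.101, 0.0]
wrist_force: [-2.7, -0.5, 2.6]
width: 0.634
grip_force: 44.7
```

Request:
step_arm([
  [4.5,0,0,0.05,0],
  [4.5,0,0,0.1,0],
  [4.5,0,0,0.1,0],
])

```text
time: 22.8
tool_pos: [0.5088, 0.3078, -0.0008]
tcp_rot: [-0.503, -3.101, 0.0]
wrist_force: [-3.9, -2.5, 8.8]
width: 0.632
grip_force: 45.4
```

Request:
step_arm([
  [4.5,0,0,-0.05,0],
  [5.6,0,0,-0.05,0],
  [6,0,0,-0.05,0],
  [7,0,0,-0.05,0],
  [8.5,0,0,-0.05,0],
  [8.5,0,0,-0.05,0],
  [8.5,0,0,-0.05,0],
  [8.5,0,0,-0.05,0],
])

```text
time: 23.6
tool_pos: [0.5088, 0.3079, -0.0015]
tcp_rot: [-0.503, -3.101, 0.0]
wrist_force: [0.3, 0.3, 0.0]
width: 0.994
grip_force: 0.0
```

Request:
step_arm([
  [8.5,0,0,-1,0],
  [8.5,0,0,-3,0],
  [8.5,0,0,-7,0],
  [8.5,0,0,-12,0],
  [8.5,0,0,-17,0],
  [8.5,3,-4,-18,0],
  [8.5,6,-8,-18,0],
  [8.5,9,-12,-18,0],
  [8.5,9,-12,-18,0],
  [8.5,9,-12,-18,0],
])

```text
time: 24.6
tool_pos: [0.3848, 0.2221, 0.1793]
tcp_rot: [0.503, 3.099, 0.002]
wrist_force: [0.6, 0.7, -0.1]
width: 0.994
grip_force: 0.0
```

```bash
python3 - <<'E'
from h import *
s=bot.read_state();print(s['tool_pos'],s['width'],s['grip_force'],s['wrist_force'],s['time'])
p,d=bot.read_camera('scene');P=pts('scene',d)
c=p[170:370,260:470]; cv2.imwrite('pics/s6.png',cv2.resize(c[:,:,::-1],(630,600),interpolation=cv2.INTER_CUBIC))
m=(abs(P[...,2]-.044)<.006)&(np.hypot(P[...,0]-.509,P[...,1]-.308)<.06);q=P[m];print(len(q),q[:,2].mean(),cv2.minEnclosingCircle(q[:,:2].astype(np.float32)))
E
```

```text
[0.38483384 0.22210126 0.17934665] 0.9940637787101659 0.0 [ 0.58617175  0.68679714 -0.09841642] 24.6
469 0.04359568957416894 ((0.5096687078475952, 0.3079051673412323), 0.029114289209246635)
```

View pics/s6.png

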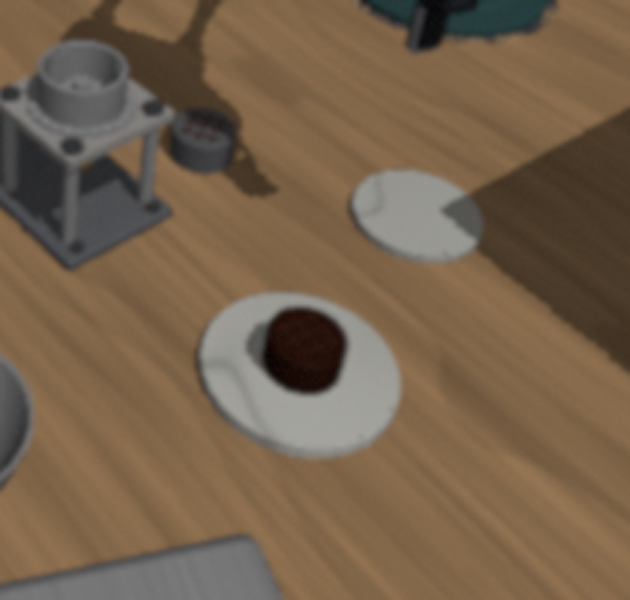

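The block stands upright in the middle of the large board, with its top at z = 0.044 m and its centre within 3 mm of the board's. The gripper is clear, so I'm handing in.

```bash
python3 -c "
from workcell import bot
print(bot.finish_job())"
```

```text
the job is handed in; nothing more can be done
None
```

The job is handed in at about 25 s: the lever was pushed gently onto its stop, and the block came out of the cup and stands upright within 3 mm of the large marble board's centre; no verdict was returned.

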